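Case the samples for the hardness tester

TASK

From the sloped grey six-compartment bin, take the large round black mounted sample, the hexagonal steel slug and the long steel bar, and lay each flat in the wooden case, one to a pocket, the mounted sample with its polished face up; set them down inside, do not drop them in. Then swing the case's lid fully shut. Leave the small round sample, the square block and the steel collar lying in the bin, and do not disturb the other things on the bench.

Things in the scene. Friction and masses are not known exactly. Their poses are not given: they have to be found in the camera images.
- bin: Fixed grey sheet-metal bin, 136 (x) x 280 (y) x 50 mm, open on top. Origin: centre of its underside. 2 x 3 compartments, 62 (x) x 88 (y) mm inside, walls 4 mm thick, 50 mm high; centres at x = -33, +33, y = -92, 0, +92 mm. Each floor slopes 15 degrees up towards +x, 14 mm above the bench at its front, 22 at its centre, 30 at its back. One part lies flat on each sloping floor
- case: Fixed wooden case, 85 (x) x 262 (y) x 36 mm high, walls, floor and dividers 5 mm thick, open at the top. Origin: centre of its underside on the bench. Three equal pockets side by side along y, each 75 (x) x 80 (y) mm and 31 mm deep. Its lid is hinged on its far long (+x) rim
- pocket0 (a point): Centre of the floor of the pocket at the case's +y end (5 mm above the bench), axes as the case's
- pocket1 (a point): Centre of the floor of the middle pocket, axes as the case's
- pocket2 (a point): Centre of the floor of the pocket at the case's -y end, axes as the case's
- lid (a joint): Angle of the wooden lid, rad: 0 shut, 1.57 upright, more leans back from the pockets; stops at 0 and 2.1; starts at 1.7 to 2.05. A plate 85 x 262 x 6 mm, 100 g; its stiff hinge (0.09 N m friction) holds it wherever it is left, so push it all the way down (1 to 3 N at its free edge)
- lid_hinge (a point): Middle of the hinge line, on the case's +x rim, 36 mm above the bench; hinge axis is the case's y. Axes turn with the lid: the plate runs 85 mm from here along the lid's -x, between z = 0 (inner face) and z = 6 mm (outer face: on top when shut, facing away from the pockets when open)
- lid_tab (a point): Centre of the small brass tab (12 x 40 x 4 mm) at the middle of the lid's free edge, 90 mm from the hinge; axes turn with the lid
- puck: Large round mounted sample: black plastic cylinder 32 mm in diameter, 18 mm high, with a bright steel rectangle in its polished top face. Origin: centre of its underside, z out of the polished face. 30 g. Starts with its polished face up
- hex_slug: Plain steel hexagonal slug, 27 mm across flats, 14 mm high. Origin: centre of its underside; flat faces look along its x and at every 60 degrees from there. About 70 g. Lies flat
- bar: Plain steel bar 45 (x) x 18 (y) x 12 (z) mm. Origin: centre of its underside. About 76 g. Lies flat, its length within 0.45 rad of the bin's x
- small_puck: Small round black mounted sample, 22 mm in diameter, 18 mm high, steel in its top. Origin: centre of its underside. To be left in the bin
- square_block: Square steel block 26 x 26 x 14 mm. Origin: centre of its underside. To be left in the bin
- collar: Steel collar (ring), 32 mm outside, 18 mm inside, 12 mm high. Origin: centre of its underside. To be left in the bin
- amber_bottle: Bystander: brown glass bottle with white cap, 60 mm in diameter, 150 mm high, standing between and beyond bin and case. Origin: centre of its underside
- small_bottle: Bystander: brown glass bottle, 48 mm in diameter, 110 mm high, at the back. Origin: centre of its underside
- dish: Bystander: white bowl, 90 mm in diameter, 45 mm high, at the back. Origin: centre of its underside
- weight: Bystander: dark steel weight, 36 mm in diameter, 40 mm high, in the gap between bin and case. Origin: centre of its underside
- brush: Bystander: small brush lying on the bench on the right, along its own x. Origin: centre of its underside

How it is judged:
By the outcome, as a careful person would: the job done as asked, in the order asked, and still so for the second after the job is handed in, with the robot touching nothing.
It also fails if it takes over 72 s, if anything falls off the work surface, if the arm or the gripper's body presses on something with over 40 N, if the wrist force passes 120 N, or if a joint passes its speed limit or range.

ROBOT

A 6-joint arm with a two-finger parallel gripper is mounted at the origin on the work surface. World frame = base frame: x ahead of the robot, y to its left, z up, the work surface at z = 0. Lengths are in m, angles in rad, forces in N, time in s.
With the tool pointing down it reaches from about 0.375 to 0.975 m from the base axis. Payload 3.8 kg.
Tool frame: the origin (TCP) lies at the centre of the arm's flange, where the gripper is bolted on; the fingertips stand 173 mm ahead of it and the grasp point (between the pads) lies 155 mm ahead of it (bot.tip_reach is the distance from the TCP to the fingertips, in m); z points along the fingers, y is the line along which they close (so a half turn about z gives the same grasp; the last joint's range is limited). The gripper opens to 85 mm and grips with 20 to 120 N. Pads are 22 mm wide; open, the fingers measure 114 mm over their backs; the gripper's body (76 mm by 85 mm) begins 54 mm behind the grasp point. The pads swing forward as they close: fully open they stand 13 mm farther back than shut.
Start: joints at [-1.288, 0.264, 1.604, -0, 1.274, -0.037], TCP at [0.212, -0.641, 0.405] pointing down, gripper open.
Joint ranges: [-2.63, 2.63], [-0.94, 2.18], [0.31, 2.57], [-1.31, 4.45], [0, 2.66], [-2.55, 2.55]. Speed limits (rad/s): [2.57, 2.57, 3.14, 3.14, 3.14, 3.14].

INTERFACE

Orientations are given as a rotation vector (axis times angle).
In Python, from workcell import bot gives the robot as it stands.
- The arm moves only by the tool drive_tool, never from a script. Its arguments are lists of equal length, an entry for each row: "claw": the finger opening in mm, from 0 to 85.4; "slide": the shift along the world's x, y, z each as a share of 0.5 m, from -1 to 1, a list of three; "yaw": the turn about the world's z as a share of 180 degrees, from -1 to 1. A call has 1 to 8 rows; each row is the pose to reach, as a shift and turn from the pose commanded when the call began, turning the shorter way round; what a row does not reach only later rows make up. A row lasts 1/12 s, in which the tool goes at most 41.7 mm and 7.16 degrees, less where a joint would pass 70% of its speed; a pose out of reach is approached as far as the arm can. A call with a number of a shift or a turn outside -1 to 1 is refused whole. A call with a gripper value outside its range is refused whole. The fingers move at their own pace and stop on an object; "newtons" is the grip in N (left out, the last holds). Time passes only in rows, so rows that repeat a pose let the fingers close. It gives the time, the measured TCP pose, the force, the opening and the grip force at its end, in the units of the state.
- bot.read_state(): the state, without advancing time (a new reading comes with each control period).
- bot.read_camera(name): name is "side" or "top"; returns a dict with "color" (420x560x3 uint8, red, green, blue), "depth" (420x560 float32, m along the optical axis (not along the pixel's ray), 0 where there is no reading), "mtx" (3x3 intrinsics, pixels), "k1" (the pictures are not rectified: a ray, as slopes to the right and down, at radius r is drawn at 1 + k1 r^2 times it, then the intrinsics apply), "eye" and "rotation" of the camera in the world. Camera axes: x right, y up, looking along -z (the intrinsics and any distortion apply to the point x, -y, -z); pixel columns grow to the right and rows downward; lengths in m; the calibration is good to about 2 mm. A picture is of the moment at which its call begins.
- bot.finish_job(): hands the job in; it is judged then, once.
The state is a dict: "time": time; "q": joint angles; "joint_vel": joint speeds; "joint_torque": joint torques, N m; "tool_pos": TCP position; "tcp_rot": TCP orientation; "wrist_force": force on the tool from outside, world axes, zero at the start; "torque": the same for the moment, N m; "width": opening from 0.0 (shut) to 1.0 (fully open); "grip_force": force on a finger pad.
Only numpy, scipy, OpenCV 4.12 (cv2) and the standard library are available. Lean on these libraries where they do the work, as an engineer would, in place of code of your own. Each camera call takes 0.05 s, during which the arm holds its last target. There are 200 camera calls.

## Working session

There is one attempt and no reset: what is moved stays moved. The work goes in short steps, Python scripts to look and compute and a tool call to move; the robot and the scene stay as the last step left them, time stands still between calls to the robot, and variables do not carry over. Pictures are saved under pics/ and viewed, at most 10 in all, crops included, and the job is handed in when it is done.

Besides the shell and the picture viewer there is one more tool, called after "Call:" as name(argument=value, ...) on one line, values as JSON. drive_tool: Moves the arm, as the interface text tells. Shift numbers are shares of 0.5 m and turn numbers shares of 180 degrees, none past 1 either way. Its arguments: {"type":"object","properties":{"claw":{"type":"array","items":{"type":"number"}},"slide":{"type":"array","items":{"type":"array","items":{"type":"number"}}},"yaw":{"type":"array","items":{"type":"number"}},"newtons":{"type":"number"}},"required":["claw","slide","yaw"]}

```bash
ls; mkdir -p pics; cat > h.py <<'E'
import numpy as np,cv2
from workcell import bot
def cam(n):
    c=bot.read_camera(n); return c
def ray(c,u,v):
    K=c["mtx"];k=c["k1"]
    a=np.array([(u-K[0,2])/K[0,0],(v-K[1,2])/K[1,1]],float); s=a.copy()
    for _ in range(20): s=a/(1+k*(s@s))
    return c["rotation"]@np.array([s[0],-s[1],-1.])
def onz(c,u,v,z):
    d=ray(c,u,v); return c["eye"]+d*(z-c["eye"][2])/d[2]
def proj(c,p):
    q=np.asarray(c["rotation"]).T@(np.asarray(p)-c["eye"]); s=np.array([q[0],-q[1]])/-q[2]
    s=s*(1+c["k1"]*(s@s)); K=c["mtx"]; return K[0,0]*s[0]+K[0,2],K[1,1]*s[1]+K[1,2]
def pt(c,u,v):
    return c["eye"]+ray(c,u,v)*c["depth"][int(v),int(u)]
def cloud(c):
    H,W=c["depth"].shape
    u,v=np.meshgrid(np.arange(W),np.arange(H)); K=c["mtx"]
    a=np.stack([(u-K[0,2])/K[0,0],(v-K[1,2])/K[1,1]],-1); s=a.copy()
    for _ in range(20): s=a/(1+c["k1"]*(s**2).sum(-1,keepdims=True))
    d=np.stack([s[...,0],-s[...,1],-np.ones((H,W))],-1)*c["depth"][...,None]
    return d@np.asarray(c["rotation"]).T+c["eye"]
E
python3 - <<'E'
from h import *
for n in("side","top"):
    c=cam(n); cv2.imwrite(f"pics/{n}0.png",cv2.resize(c["color"][:,:,::-1],(784,588))); print(n,c["eye"],c["rotation"],c["mtx"],c["k1"])
s=bot.read_state(); print(s)
E
```

```text
pics
side [0.11725298 0.69100977 0.70302045] [ 0.33240546 -1.22439124 -2.40225291] [[442.94015224   0.         281.08810667]
 [  0.         442.94015224 211.01306026]
 [  0.           0.           1.        ]] -0.11709302860997156
top [ 0.39826201 -0.10472666  1.04625274] [ 0.14665462 -0.12676864 -1.58452634] [[410.94611783   0.         275.36573492]
 [  0.         410.94611783 209.84345149]
 [  0.           0.           1.        ]] -0.0992756034684965
{'time': 0.1, 'q': array([-1.28788624e+00,  2.64683749e-01,  1.60527975e+00, -1.65419617e-05,
        1.27370310e+00, -3.68715917e-02]), 'joint_vel': array([-0.00123162, -0.00312006, -0.00490238, -0.00212678, -0.00065509,
       -0.00152907]), 'joint_torque': array([-2.26620659e-04, -5.16708612e+01, -3.68589199e+01, -8.17566593e-05,
        6.20833292e-03, -4.82843598e-05]), 'tool_pos': array([ 0.21211625, -0.64046567,  0.4034593 ]), 'tcp_rot': array([-3.09948924e+00, -4.99854487e-01,  4.24129504e-04]), 'wrist_force': array([0.53823185, 0.54452109, 0.28477633]), 'torque': array([-0.04866779, -0.05521654, -0.0326381 ]), 'grip_force': 0.0, 'width': 1.0026878014398708}
```

View pics/top0.png

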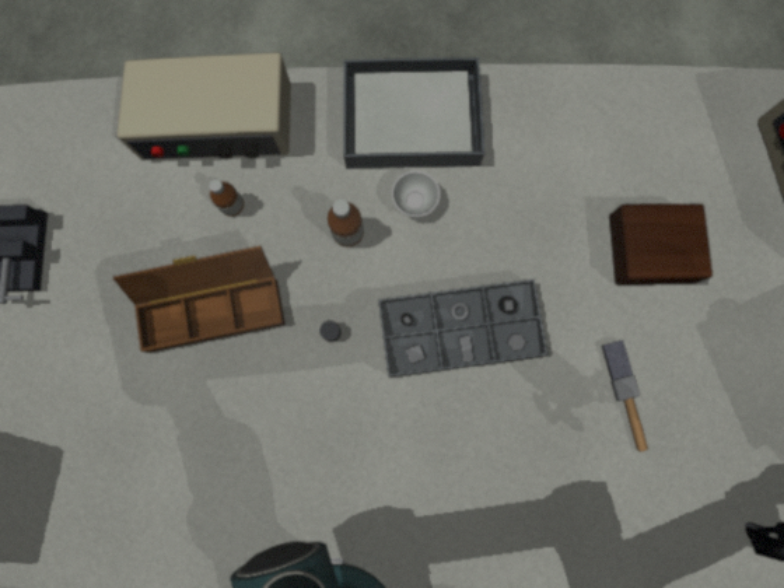

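View pics/side0.png

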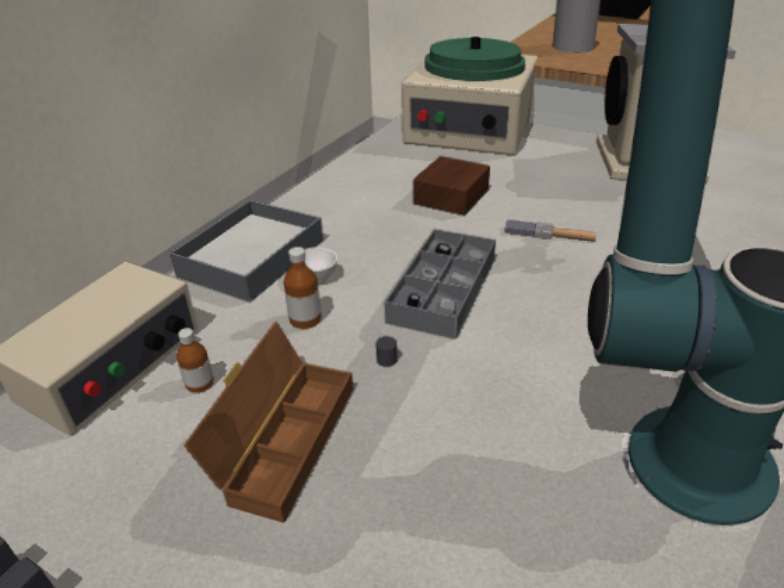

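The top view shows the bin (~380–550, 281–376), with pucks and collar in the back row and block, bar and hex in the front row. The case sits at left (~115–285, 245–350) with its lid leaning back. Next I'll measure.

```bash
sed -i 's/c=bot.read_camera(n); return c/c=bot.read_camera(n); c["rotation"]=cv2.Rodrigues(np.array(c["rotation"],float))[0]; return c/' h.py
python3 - <<'E'
from h import *
c=cam("top"); P=cloud(c)
print("bench",np.median(P[250:290,60:100,2]),np.std(P[250:290,350:370,2]))
def rect(u0,u1,v0,v1,z0,z1,name):
    S=P[v0:v1,u0:u1].reshape(-1,3); m=(S[:,2]>z0)&(S[:,2]<z1); X=S[m]
    r=cv2.minAreaRect(X[:,:2].astype(np.float32)); print(name,m.sum(),r,np.median(X[:,2]))
rect(262,400,190,275,.035,.06,"bin"); rect(85,210,195,260,.028,.045,"case")
a=cv2.resize(c["color"][195:275,265:400,::-1],None,fx=5.9,fy=5.9,interpolation=cv2.INTER_CUBIC)
cv2.imwrite("pics/bin.png",cv2.convertScaleAbs(a,alpha=1.6))
d=cam("side"); Q=cloud(d)
print("side bench",np.median(Q[370:400,150:250,2]))
a=cv2.resize(d["color"][160:242,270:360,::-1],None,fx=7,fy=7,interpolation=cv2.INTER_CUBIC)
cv2.imwrite("pics/bins.png",cv2.convertScaleAbs(a,alpha=1.6))
a=cv2.resize(c["color"][170:255,80:212,::-1],None,fx=6,fy=6,interpolation=cv2.INTER_CUBIC)
cv2.imwrite("pics/case.png",cv2.convertScaleAbs(a,alpha=1.4))
E
```

```text
bench -3.549771070288088e-05 0.064972622733065
bin 1573 ((0.5138424634933472, -0.22603313624858856), (0.13714534044265747, 0.27970054745674133), 6.431562900543213) 0.04767714838551962
case 1077 ((0.5494287610054016, 0.2310248613357544), (0.09405972063541412, 0.26428040862083435), 10.909771919250488) 0.03582258549902928
side bench 0.00010247506053517874
```

View pics/bin.png

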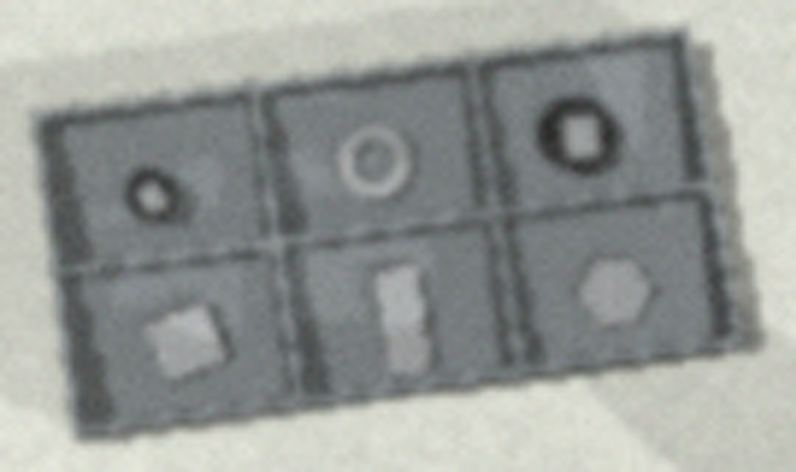

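View pics/case.png

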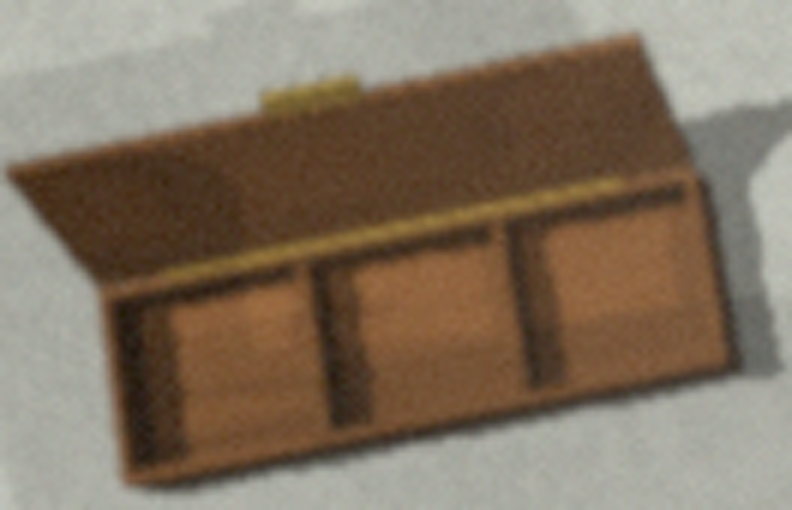

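The enlarged bin crop shows the hex at ~(615,290), bar at ~(404,318) and puck at ~(579,135). In the case crop the tab is at ~(310,92) and the hinge line runs along the top of the pockets. Now the part poses.

```bash
cat > m.py <<'E'
from h import *
B=np.array([.5138,-.2260]);tb=np.radians(6.43);C=np.array([.5494,.2310]);tc=np.radians(10.91)
R=lambda t:np.array([[np.cos(t),-np.sin(t)],[np.sin(t),np.cos(t)]])
C=C-R(tc)@[.0045,0]
def plane(c,u,v,xc,h):  # ray onto part's top plane, in bin frame; returns coords in sloped plane
    a=np.radians(15); M=np.eye(3);M[:2,:2]=R(tb)
    e=M.T@(c["eye"]-np.r_[B,0]); d=M.T@ray(c,u,v)
    n=np.array([-np.sin(a),0,np.cos(a)]); p0=np.array([xc,0,.022])+n*h
    return e+d*(n@(p0-e))/(n@d)
E
python3 - <<'E'
from m import *
from workcell import bot
c=cam("top"); P=cloud(c); g=cv2.cvtColor(c["color"],cv2.COLOR_RGB2GRAY)
a=np.radians(15); n=np.array([-np.sin(a),0,np.cos(a)])
for name,u,v,xc,h,dark in(("hex",369,244,-.033,.014,0),("bar",333.5,249,-.033,.012,0),("puck",363,218,.033,.018,1),("sq",296.5,253,-.033,.014,0)):
    w=15; u0,v0=int(u)-w,int(v)-w; k=g[v0:v0+2*w,u0:u0+2*w]; k=cv2.resize(k,None,fx=4,fy=4,interpolation=cv2.INTER_CUBIC)
    k=cv2.GaussianBlur(k,(0,0),2); fl=np.median(k)
    t=(fl+ (np.percentile(k,2) if dark else np.percentile(k,98)))/2
    m=((k<t) if dark else (k>t)).astype(np.uint8)
    ct=cv2.findContours(m,cv2.RETR_EXTERNAL,cv2.CHAIN_APPROX_NONE)[0]
    ct=min((x for x in ct if cv2.contourArea(x)>300),key=lambda x:np.hypot(*(np.array(cv2.minEnclosingCircle(x)[0])-60)))
    uv=(ct[:,0]+.5)/4-.5+[u0,v0]
    X=np.array([plane(c,x,y,xc,h) for x,y in uv])
    s=np.c_[X[:,0]/np.cos(a),X[:,1]].astype(np.float32)
    (cx,cy),(A,Bb),ang=cv2.minAreaRect(s); mo=cv2.moments(s.reshape(-1,1,2)*1000)
    cen=np.array([mo["m10"],mo["m01"]])/mo["m00"]/1000
    x,y=cen[0]*np.cos(a),cen[1]
    base=np.array([x,y,.022+(x-xc)*np.tan(a)]) # on plane of top: underside point
    z=.022+(x-xc)*np.tan(a)+h/np.cos(a); top=np.array([x,y,z]); und=top-n*h; mid=top-n*h/2
    th=np.arctan2(*(s-cen).T[::-1]); r=np.hypot(*(s-cen).T); ph=np.angle((r**3*np.exp(6j*th)).sum())/6
    print(name,"bin mid",mid.round(4),"und",und.round(4),"world mid",(B+R(tb)@mid[:2]).round(4),"rect",round(A*1e3,1),round(Bb*1e3,1),round(ang,1),"corner",round(np.degrees(ph),1))
print("case",C,"tab",pt(c,(310/6+80),(92/6+170)), "in case", R(tc).T@(pt(c,310/6+80,92/6+170)[:2]-C))
for q in((30,.0),(0,0)):pass
for u,v,nm in((343/1.4,210/1.4,"amber"),(220/1.4,188/1.4,"small"),(330/1.4,327/1.4,"weight"),(416/1.4,190/1.4,"dish")): print(nm,pt(c,u,v).round(3))
Y=P[180:200,85:200].reshape(-1,3); L=np.c_[(Y[:,:2]-C)@R(tc),Y[:,2]]; L=L[(L[:,2]>.05)&(L[:,2]<.125)&(abs(L[:,1])<.12)]
pf=np.polyfit(L[:,2],L[:,0],1); print("lid x vs z",pf,"lean deg",np.degrees(np.arctan(pf[0])), np.polyval(pf,.036))
s=bot.read_state(); T=cv2.Rodrigues(s["tcp_rot"])[0]; print("tool y ang",np.degrees(np.arctan2(T[1,1],T[0,1])),T[:,2],bot.tip_reach)
for i in range(3):
    print("pocket",i,C+R(tc)@[0,.085*(1-i)])
print("case top corners proj",[tuple(np.round(proj(c,np.r_[C+R(tc)@[sx*.0425,sy*.131],.036]),1)) for sx in(-1,1) for sy in(-1,1)])
E
```

```text
hex bin mid [-0.0369 -0.0929  0.0282] und [-0.0351 -0.0929  0.0214] world mid [ 0.4875 -0.3225] rect 21.5 19.9 26.1 corner 23.4
bar bin mid [-0.0282 -0.0026  0.0295] und [-0.0266 -0.0026  0.0237] world mid [ 0.4861 -0.2318] rect 22.7 14.6 4.6 corner -26.7
puck bin mid [ 0.0301 -0.0872  0.0306] und [ 0.0325 -0.0872  0.0219] world mid [ 0.5535 -0.3093] rect 37.4 31.0 56.4 corner 20.1
sq bin mid [-0.0331  0.0883  0.0292] und [-0.0313  0.0883  0.0225] world mid [ 0.471 -0.142] rect 22.3 24.5 14.5 corner 19.5
case [0.54498133 0.2301483 ] tab [0.62605431 0.24308283 0.11989021] in case [ 0.08205571 -0.00264368]
amber [ 0.697 -0.028  0.147]
small [0.756 0.191 0.107]
weight [0.518 0.006 0.038]
dish [ 0.78  -0.155  0.005]
lid x vs z [0.43744403 0.02835084] lean deg 23.626685921361695 0.0440988225402366
tool y ang -71.67696802001586 [-3.00664798e-04  1.08014268e-03 -9.99999371e-01] 0.1734
pocket 0 [0.52889365 0.31361198]
pocket 1 [0.54498133 0.2301483 ]
pocket 2 [0.56106901 0.14668462]
case top corners proj [(np.float64(200.6), np.float64(230.1)), (np.float64(99.6), np.float64(251.2)), (np.float64(194.8), np.float64(197.4)), (np.float64(95.2), np.float64(218.6))]
```

```bash
python3 - <<'E'
from m import *
c=cam("top"); 
cc=[np.array(onz(c,u,v,.036))[:2] for u,v in((101.7,250.8),(203.3,231.7),(197.5,200),(97,218))]
bb=[np.array(onz(c,u,v,.05))[:2] for u,v in((271.4,214),(381.4,200.4),(394.2,253.5),(278.6,268.7))]
for nm,q in(("case FL FR BR BL",cc),("bin BL BR FR FL",bb)):
    q=np.array(q); print(nm,q.round(4).tolist(),"mean",q.mean(0).round(4))
    for i in range(4): d=q[(i+1)%4]-q[i]; print("  ",round(np.linalg.norm(d),4),round(np.degrees(np.arctan2(d[1],d[0])),2))
# average several frames for low noise
ims=[cam("top")["color"].astype(float) for _ in range(6)]; im=np.mean(ims,0).astype(np.uint8)
np.save("avg.npy",im)
out=[]
for u,v in((369,244),(333,249),(363,218)):
    w=18; k=im[v-w:v+w,u-w:u+w,::-1]; k=cv2.resize(k,None,fx=7,fy=7,interpolation=cv2.INTER_CUBIC)
    g=cv2.cvtColor(k,cv2.COLOR_BGR2GRAY); lo,hi=np.percentile(g,[1,99]); out.append(np.clip((k.astype(float)-lo)/(hi-lo)*255,0,255))
cv2.imwrite("pics/parts.png",np.hstack(out))
E
```

```text
case FL FR BR BL [[0.4795, 0.3453], [0.5239, 0.0867], [0.6046, 0.1026], [0.5633, 0.3622]] mean [0.5428 0.2242]
   0.2623 -80.25
   0.0823 11.08
   0.2629 99.04
   0.0855 -168.58
bin BL BR FR FL [[0.563, -0.0837], [0.5918, -0.3568], [0.4599, -0.3805], [0.4293, -0.099]] mean [ 0.511 -0.23 ]
   0.2747 -83.97
   0.134 -169.85
   0.2832 96.21
   0.1346 6.52[ WARN:0@4.225] global loadsave.cpp:1063 imwrite_ Unsupported depth image for selected encoder is fallbacked to CV_8U.
```

View pics/parts.png

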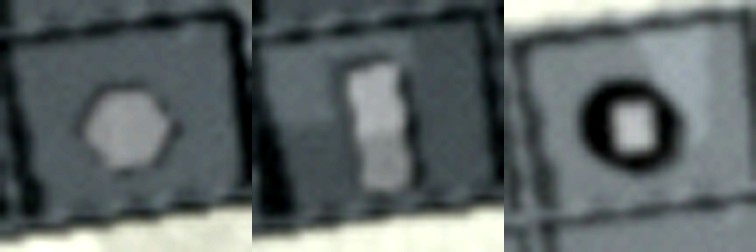

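The parts tiles show the hex with corners left and right (~83 and 172, 128), so its flats face world ~0 and ±60°. The bar axis runs from (373,68) to (385,185), and the puck is centred at ~(632,124) with its polished face up. Next I'll refine the case and bin edges.

```bash
python3 - <<'E'
from m import *
c=cam("top"); im=np.load("avg.npy"); hsv=cv2.cvtColor(im,cv2.COLOR_RGB2HSV)
def line(X): # x vs y fit robust
    p=cv2.fitLine(X.astype(np.float32),cv2.DIST_HUBER,0,.001,.001).ravel(); a=np.degrees(np.arctan2(p[1],p[0])); return p[2:].round(4),round(a%180,2)
sub=hsv[170:255,80:212].astype(int); print("brass hsv",im[184,131],hsv[184,131],"hinge",hsv[211,140],"wood",hsv[240,125])
# subpixel edges by Gray gradient along columns/rows, averaged over 6 frames
sat=cv2.GaussianBlur(hsv[...,1].astype(np.float32),(0,0),.8)
def edge(pts0,pts1,z,img,n=40,along="v"):
    out=[]
    for t in np.linspace(.08,.92,n):
        u,v=np.array(pts0)*(1-t)+np.array(pts1)*t
        s=np.arange(-4,4.01,.1); 
        uu,vv=(np.full_like(s,u),v+s) if along=="v" else (u+s,np.full_like(s,v))
        k=cv2.remap(img,uu.astype(np.float32)[None],vv.astype(np.float32)[None],cv2.INTER_CUBIC)[0]
        i=np.argmax(abs(np.gradient(k))); out.append(onz(c,uu[i],vv[i],z)[:2])
    return line(np.array(out))
print("case front(bottom edge ~)",edge((101.3,250.4),(203,231.3),.036,sat)," left",edge((96.6,218),(101.3,250.4),.036,sat,along="h")," right",edge((197,200),(202.8,231),.036,sat,along="h"))
g=cv2.GaussianBlur(cv2.cvtColor(im,cv2.COLOR_RGB2GRAY).astype(np.float32),(0,0),.8)
for nm,a,b,al in(("back",(271,213.6),(381,200),"v"),("front",(278.2,268.2),(393.8,253),"v"),("left",(271,213.6),(278.2,268.2),"h"),("right",(381,200),(393.8,253),"h")): print("bin",nm,edge(a,b,.05,g,along=al))
m=(hsv[...,0]>18)&(hsv[...,0]<32)&(hsv[...,1]>110); m[:170]=0;m[258:]=0;m[:,:80]=0;m[:,212:]=0
n,l,st,ce=cv2.connectedComponentsWithStats(m.astype(np.uint8))
for i in range(1,n):
    if st[i,4]>12:
        v,u=np.nonzero(l==i); print("brass",st[i],ce[i],line(np.array([onz(c,a,b,.038)[:2] for a,b in zip(u,v)])))
# parts centres by eye (tile/7 - .5+.5/7)
for nm,(x,y),(u,v),xc,h in(("hex",(127,129),(369,244),-.033,.014),("barA",(371,66),(333,249),-.033,.012),("barB",(387,190),(333,249),-.033,.012),("puck",(632,124),(363,218),.033,.018)):
    p=plane(c,(x%252+.5)/7-.5+u-18,(y+.5)/7-.5+v-18,xc,h); print(nm,"bin",p.round(4),"world",(B+R(tb)@p[:2]).round(4))
E
```

```text
brass hsv [110  99  68] [ 22  97 110] hinge [ 16 142  63] wood [ 13 144  83]
case front(bottom edge ~) (array([0.5009, 0.2193], dtype=float32), np.float32(100.54))  left (array([0.5217, 0.3563], dtype=float32), np.float32(10.03))  right (array([0.5631, 0.0959], dtype=float32), np.float32(9.72))
bin back (array([ 0.5796, -0.227 ], dtype=float32), np.float32(96.58))
bin front (array([ 0.4432, -0.2415], dtype=float32), np.float32(96.35))
bin left (array([ 0.4997, -0.0883], dtype=float32), np.float32(6.63))
bin right (array([ 0.5264, -0.3723], dtype=float32), np.float32(7.02))
brass [124 183  16   6  48] [131.33333333 185.77083333] (array([0.645, 0.274], dtype=float32), np.float32(99.24))
brass [165 202   9   3  17] [168.76470588 202.82352941] (array([0.5985, 0.1754], dtype=float32), np.float32(99.59))
brass [108 204  56  12  84] [135.11904762 209.78571429] (array([0.586 , 0.2421], dtype=float32), np.float32(100.39))
hex bin [-0.0387 -0.0927  0.035 ] world [ 0.4857 -0.3225]
barA bin [-0.017  -0.0025  0.0387] world [ 0.4972 -0.2304]
barB bin [-0.0602 -0.0031  0.0271] world [ 0.4543 -0.2358]
puck bin [ 0.0286 -0.0882  0.0394] world [ 0.552  -0.3104]
```

Call:
drive_tool(claw=[44, 44, 44, 44, 44, 44, 44], slide=[[0.275, 0.318, -0.1], [0.275, 0.318, -0.1], [0.275, 0.318, -0.1], [0.275, 0.318, -0.1], [0.275, 0.318, -0.1], [0.275, 0.318, -0.1], [0.275, 0.318, -0.1]], yaw=[0.065, 0.065, 0.065, 0.065, 0.065, 0.065, 0.065], newtons=30)

```text
time: 1.23
tool_pos: [0.3512, -0.4793, 0.3537]
tcp_rot: [-3.031, -0.819, 0.0]
wrist_force: [-0.3, -1.4, 0.1]
width: 0.513
grip_force: 0.0
```

Call:
drive_tool(claw=[44, 44, 44, 44, 44, 44, 44, 44], slide=[[0.276, 0.319, -0.11], [0.276, 0.319, -0.11], [0.276, 0.319, -0.11], [0.276, 0.319, -0.11], [0.276, 0.319, -0.11], [0.276, 0.319, -0.11], [0.276, 0.319, -0.11], [0.276, 0.319, -0.11]], yaw=[0, 0, 0, 0, 0, 0, 0, 0])

```text
time: 1.9
tool_pos: [0.4877, -0.3233, 0.3001]
tcp_rot: [3.033, 0.815, -0.001]
wrist_force: [0.0, -0.2, 0.9]
width: 0.515
grip_force: 0.0
```

Call:
drive_tool(claw=[44, 44, 44, 44, 44, 44, 44, 44], slide=[[0, 0.001, -0.08], [0, 0.001, -0.13], [0, 0.001, -0.15], [0, 0.001, -0.165], [0, 0.001, -0.18], [0, 0.001, -0.19], [0, 0.001, -0.197], [0, 0.001, -0.197]], yaw=[0, 0, 0, 0, 0, 0, 0, 0])

```text
time: 2.57
tool_pos: [0.4878, -0.3222, 0.2014]
tcp_rot: [3.034, 0.813, 0.001]
wrist_force: [-0.7, -0.2, -0.6]
width: 0.513
grip_force: 0.0
```

Call:
drive_tool(claw=[20, 20, 20, 20, 20, 20], slide=[[0, 0, 0], [0, 0, 0], [0, 0, 0], [0, 0, 0], [0, 0, 0], [0, 0, 0]], yaw=[0, 0, 0, 0, 0, 0])

```text
time: 3.07
tool_pos: [0.4882, -0.322, 0.2022]
tcp_rot: [3.033, 0.814, 0.001]
wrist_force: [-1.0, -0.1, 5.5]
width: 0.306
grip_force: 29.9
```

```bash
python3 - <<'E'
from h import *
c=cam("side"); u,v=proj(c,(.4875,-.3225,.04)); u,v=int(u),int(v); print(u,v)
cv2.imwrite("pics/g1.png",cv2.resize(c["color"][v-50:v+40,u-55:u+55,::-1],None,fx=6,fy=6,interpolation=cv2.INTER_CUBIC))
E
```

```text
338 180
```

View pics/g1.png

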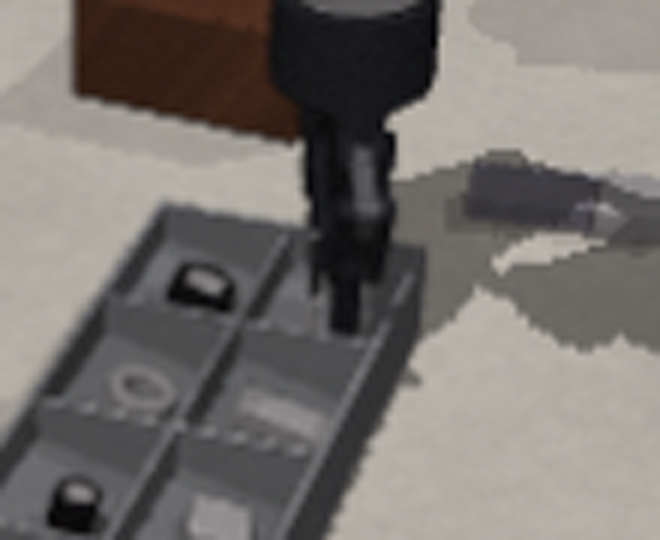

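The side view shows the fingers straddling the hex in its compartment, and width ≈ 26 mm confirms the grip. Now lift and carry.

Call:
drive_tool(claw=[20, 20, 20, 20, 20], slide=[[0, 0, 0.02], [0, 0, 0.05], [0, 0, 0.11], [0, 0, 0.16], [0, 0, 0.16]], yaw=[0, 0, 0, 0, 0])

```text
time: 3.53
tool_pos: [0.4897, -0.323, 0.2874]
tcp_rot: [3.027, 0.812, 0.01]
wrist_force: [1.3, -0.3, 0.3]
width: 0.305
grip_force: 29.6
```

Call:
drive_tool(claw=[20, 20, 20, 20, 20, 20, 20], slide=[[0.07, 0.464, 0], [0.07, 0.464, 0], [0.07, 0.464, 0], [0.07, 0.464, 0], [0.07, 0.464, 0], [0.07, 0.464, 0], [0.07, 0.464, 0]], yaw=[-0.11, -0.11, -0.11, -0.11, -0.11, -0.11, -0.11])

```text
time: 4.12
tool_pos: [0.5225, -0.085, 0.2806]
tcp_rot: [-3.126, -0.287, 0.001]
wrist_force: [-0.8, 0.2, -0.5]
width: 0.306
grip_force: 29.7
```

Call:
drive_tool(claw=[20, 20, 20, 20, 20, 20, 20, 20], slide=[[0.07, 0.464, 0], [0.07, 0.464, 0], [0.07, 0.464, 0], [0.07, 0.464, 0], [0.07, 0.464, 0], [0.07, 0.464, 0], [0.07, 0.464, 0], [0.07, 0.464, 0]], yaw=[0, 0, 0, 0, 0, 0, 0, 0])

```text
time: 4.78
tool_pos: [0.5576, 0.1433, 0.2806]
tcp_rot: [3.128, 0.285, -0.001]
wrist_force: [-0.9, -0.3, -0.9]
width: 0.307
grip_force: 29.8
```

Call:
drive_tool(claw=[20, 20, 20, 20, 20, 20, 20, 20], slide=[[0, -0.002, -0.07], [0, -0.002, -0.12], [0, -0.002, -0.15], [0, -0.002, -0.165], [0, -0.002, -0.173], [0, -0.002, -0.18], [0, -0.002, -0.185], [0, -0.002, -0.185]], yaw=[0, 0, 0, 0, 0, 0, 0, 0])

```text
time: 5.45
tool_pos: [0.5583, 0.1409, 0.1894]
tcp_rot: [-3.129, -0.279, -0.002]
wrist_force: [1.1, 0.3, -0.5]
width: 0.305
grip_force: 29.8
```

Call:
drive_tool(claw=[20, 20, 20, 20, 20], slide=[[0, 0, -0.002], [0, 0, -0.004], [0, 0, -0.007], [0, 0, -0.009], [0, 0, -0.009]], yaw=[0, 0, 0, 0, 0])

```text
time: 5.87
tool_pos: [0.5595, 0.1411, 0.1872]
tcp_rot: [3.128, 0.281, 0.007]
wrist_force: [-0.8, -4.2, 10.3]
width: 0.299
grip_force: 29.8
```

Call:
drive_tool(claw=[20, 20, 20, 20], slide=[[0, 0, -0.002], [0, 0, -0.004], [0, 0, -0.005], [0, 0, -0.005]], yaw=[0, 0, 0, 0], newtons=20)

```text
time: 6.2
tool_pos: [0.5603, 0.141, 0.1858]
tcp_rot: [3.128, 0.282, 0.011]
wrist_force: [-0.6, -6.0, 13.7]
width: 0.302
grip_force: 30.4
```

Call:
drive_tool(claw=[28, 30, 33, 37, 39, 39], slide=[[0, 0, 0], [0, 0, 0.002], [0, 0, 0.004], [0, 0, 0.005], [0, 0, 0.005], [0, 0, 0.005]], yaw=[0, 0, 0, 0, 0, 0])

```text
time: 6.7
tool_pos: [0.5575, 0.1413, 0.1839]
tcp_rot: [3.129, 0.28, -0.001]
wrist_force: [-0.3, 0.4, 0.1]
width: 0.463
grip_force: 0.0
```

Call:
drive_tool(claw=[39, 39, 39, 39, 39], slide=[[0, 0, 0.03], [0, 0, 0.08], [0, 0, 0.14], [0, 0, 0.19], [0, 0, 0.19]], yaw=[0, 0, 0, 0, 0])

```text
time: 7.12
tool_pos: [0.5602, 0.1419, 0.2851]
tcp_rot: [-3.128, -0.28, -0.016]
wrist_force: [1.6, -0.5, 0.9]
width: 0.457
grip_force: 0.0
```

Call:
drive_tool(claw=[34, 34, 34, 34, 34, 34], slide=[[-0.08, -0.374, 0], [-0.08, -0.374, 0], [-0.08, -0.374, 0], [-0.08, -0.374, 0], [-0.08, -0.374, 0], [-0.08, -0.374, 0]], yaw=[-0.016, -0.016, -0.016, -0.016, -0.016, -0.016])

```text
time: 7.62
tool_pos: [0.5163, -0.0494, 0.2783]
tcp_rot: [3.134, 0.195, -0.003]
wrist_force: [-0.1, 0.2, -0.5]
width: 0.397
grip_force: 0.0
```

Call:
drive_tool(claw=[34, 34, 34, 34, 34, 34, 34], slide=[[-0.08, -0.374, 0], [-0.08, -0.374, 0], [-0.08, -0.374, 0], [-0.08, -0.374, 0], [-0.08, -0.374, 0], [-0.08, -0.374, 0], [-0.08, -0.374, 0]], yaw=[0, 0, 0, 0, 0, 0, 0])

```text
time: 8.2
tool_pos: [0.4775, -0.2334, 0.2786]
tcp_rot: [-3.134, -0.197, 0.001]
wrist_force: [0.1, 0.1, -0.3]
width: 0.403
grip_force: 0.0
```

```bash
python3 - <<'E'
from h import *
c=cam("side"); d=cam("top"); print(bot.read_state()["tool_pos"])
f=lambda im,u,v,w:cv2.resize(im[v-w:v+w,u-w:u+w,::-1],(390,390),interpolation=cv2.INTER_CUBIC)
u,v=map(int,proj(c,(.5426,.2261,.03))); a=f(c["color"],u,v,62)
u,v=map(int,proj(d,(.5576,.1424,.02))); b=f(d["color"],u,v,22)
cv2.imwrite("pics/p1.png",cv2.convertScaleAbs(np.hstack([a,b]),alpha=1.3))
E
```

```text
[ 0.47777944 -0.231844    0.27856805]
```

View pics/p1.png

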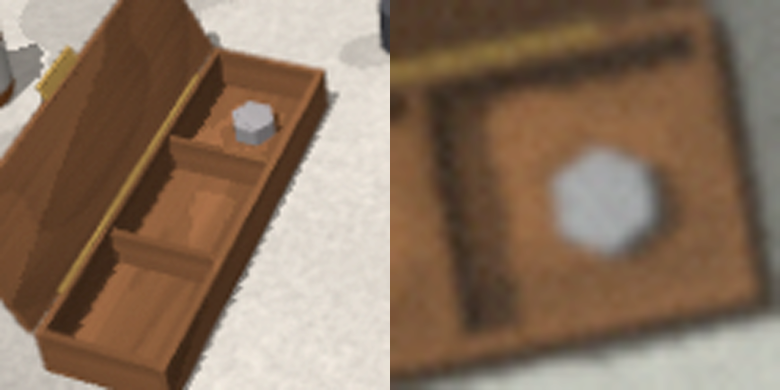

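The hex lies flat and centred in its pocket at (605,200) of the right tile. Now pick the bar.

Call:
drive_tool(claw=[34, 34, 34, 34, 34, 34, 34, 34], slide=[[0, 0, -0.05], [0, 0, -0.09], [0, 0, -0.12], [0, 0, -0.135], [0, 0, -0.145], [0, 0, -0.153], [0, 0, -0.158], [0, 0, -0.158]], yaw=[0, 0, 0, 0, 0, 0, 0, 0])

```text
time: 8.97
tool_pos: [0.478, -0.2326, 0.2004]
tcp_rot: [3.135, 0.202, 0.001]
wrist_force: [-0.1, -0.2, -0.3]
width: 0.398
grip_force: 0.0
```

Call:
drive_tool(claw=[12, 12, 12, 12, 12, 12], slide=[[0, 0, 0], [0, 0, 0], [0, 0, 0], [0, 0, 0], [0, 0, 0], [0, 0, 0]], yaw=[0, 0, 0, 0, 0, 0], newtons=30)

```text
time: 9.47
tool_pos: [0.4782, -0.2331, 0.2011]
tcp_rot: [3.134, 0.201, 0.002]
wrist_force: [-0.3, 0.6, 5.4]
width: 0.196
grip_force: 30.6
```

Call:
drive_tool(claw=[12, 12, 12, 12, 12], slide=[[0, 0, 0.02], [0, 0, 0.05], [0, 0, 0.11], [0, 0, 0.16], [0, 0, 0.16]], yaw=[0, 0, 0, 0, 0])

```text
time: 9.88
tool_pos: [0.4797, -0.2339, 0.2859]
tcp_rot: [3.13, 0.201, 0.012]
wrist_force: [1.4, -1.0, -0.2]
width: 0.196
grip_force: 29.9
```

Call:
drive_tool(claw=[12, 12, 12, 12, 12, 12, 12], slide=[[0.064, 0.459, 0], [0.064, 0.459, 0], [0.064, 0.459, 0], [0.064, 0.459, 0], [0.064, 0.459, 0], [0.064, 0.459, 0], [0.064, 0.459, 0]], yaw=[0.016, 0.016, 0.016, 0.016, 0.016, 0.016, 0.016])

```text
time: 10.47
tool_pos: [0.5094, 0.0006, 0.2797]
tcp_rot: [-3.127, -0.286, 0.001]
wrist_force: [-0.5, -1.2, -0.4]
width: 0.199
grip_force: 30.0
```

Call:
drive_tool(claw=[12, 12, 12, 12, 12, 12, 12, 12], slide=[[0.064, 0.459, 0], [0.064, 0.459, 0], [0.064, 0.459, 0], [0.064, 0.459, 0], [0.064, 0.459, 0], [0.064, 0.459, 0], [0.064, 0.459, 0], [0.064, 0.459, 0]], yaw=[0, 0, 0, 0, 0, 0, 0, 0])

```text
time: 11.13
tool_pos: [0.5415, 0.2267, 0.2795]
tcp_rot: [3.128, 0.284, -0.002]
wrist_force: [0.4, -0.3, -1.2]
width: 0.199
grip_force: 30.0
```

Call:
drive_tool(claw=[12, 12, 12, 12, 12, 12, 12, 12], slide=[[0, 0, -0.07], [0, 0, -0.12], [0, 0, -0.15], [0, 0, -0.165], [0, 0, -0.173], [0, 0, -0.178], [0, 0, -0.18], [0, 0, -0.18]], yaw=[0, 0, 0, 0, 0, 0, 0, 0])

```text
time: 11.8
tool_pos: [0.5424, 0.226, 0.1912]
tcp_rot: [-3.129, -0.279, -0.003]
wrist_force: [-0.3, -0.3, -0.8]
width: 0.197
grip_force: 30.0
```

Call:
drive_tool(claw=[12, 12, 12, 12, 12, 12, 12, 12], slide=[[0, 0, -0.002], [0, 0, -0.004], [0, 0, -0.006], [0, 0, -0.008], [0, 0, -0.01], [0, 0, -0.012], [0, 0, -0.014], [0, 0, -0.014]], yaw=[0, 0, 0, 0, 0, 0, 0, 0], newtons=20)

```text
time: 12.47
tool_pos: [0.5442, 0.2267, 0.1868]
tcp_rot: [-3.128, -0.281, -0.011]
wrist_force: [1.1, -2.8, 11.4]
width: 0.198
grip_force: 32.6
```

Call:
drive_tool(claw=[16, 16, 16, 16, 16, 16], slide=[[0, 0, -0.002], [0, 0, -0.004], [0, 0, -0.005], [0, 0, -0.006], [0, 0, -0.006], [0, 0, -0.006]], yaw=[0, 0, 0, 0, 0, 0], newtons=20)

```text
time: 12.97
tool_pos: [0.545, 0.2269, 0.1846]
tcp_rot: [-3.128, -0.281, -0.015]
wrist_force: [2.9, -2.8, 12.2]
width: 0.194
grip_force: 33.7
```

Call:
drive_tool(claw=[19, 21, 24, 28, 32, 32], slide=[[0, 0, 0], [0, 0, 0.002], [0, 0, 0.004], [0, 0, 0.006], [0, 0, 0.006], [0, 0, 0.006]], yaw=[0, 0, 0, 0, 0, 0])

```text
time: 13.47
tool_pos: [0.5414, 0.2262, 0.1829]
tcp_rot: [3.129, 0.28, -0.001]
wrist_force: [0.5, -0.2, -0.6]
width: 0.374
grip_force: 0.0
```

Call:
drive_tool(claw=[32, 32, 32, 32, 32], slide=[[0, 0, 0.03], [0, 0, 0.08], [0, 0, 0.14], [0, 0, 0.19], [0, 0, 0.19]], yaw=[0, 0, 0, 0, 0])

```text
time: 13.88
tool_pos: [0.5441, 0.2272, 0.2842]
tcp_rot: [-3.126, -0.28, -0.015]
wrist_force: [0.1, 0.7, 1.5]
width: 0.373
grip_force: 0.0
```

Call:
drive_tool(claw=[42, 42, 42, 42, 42, 42, 42, 42], slide=[[0.012, -0.536, 0], [0.012, -0.536, 0], [0.012, -0.536, 0], [0.012, -0.536, 0], [0.012, -0.536, 0], [0.012, -0.536, 0], [0.012, -0.536, 0], [0.012, -0.536, 0]], yaw=[-0.02, -0.02, -0.02, -0.02, -0.02, -0.02, -0.02, -0.02])

```text
time: 14.55
tool_pos: [0.5474, -0.0454, 0.2776]
tcp_rot: [3.136, 0.175, -0.001]
wrist_force: [0.3, 0.3, 0.7]
width: 0.491
grip_force: 0.0
```

Call:
drive_tool(claw=[42, 42, 42, 42, 42, 42, 42, 42], slide=[[0.012, -0.536, 0], [0.012, -0.536, 0], [0.012, -0.536, 0], [0.012, -0.536, 0], [0.012, -0.536, 0], [0.012, -0.536, 0], [0.012, -0.536, 0], [0.012, -0.536, 0]], yaw=[0, 0, 0, 0, 0, 0, 0, 0])

```text
time: 15.22
tool_pos: [0.5539, -0.3129, 0.2777]
tcp_rot: [3.136, 0.176, 0.001]
wrist_force: [1.0, -0.4, -0.1]
width: 0.489
grip_force: 0.0
```

```bash
python3 - <<'E'
from h import *
c=cam("side"); d=cam("top"); print(bot.read_state()["tool_pos"])
f=lambda im,u,v,w:cv2.resize(im[v-w:v+w,u-w:u+w,::-1],(390,390),interpolation=cv2.INTER_CUBIC)
u,v=map(int,proj(c,(.5426,.2261,.03))); a=f(c["color"],u,v,62)
u,v=map(int,proj(d,(.5426,.2261,.02))); b=f(d["color"],u,v,30)
cv2.imwrite("pics/p2.png",cv2.convertScaleAbs(np.hstack([a,b]),alpha=1.3))
E
```

```text
[ 0.55367386 -0.3093285   0.27727905]
```

View pics/p2.png

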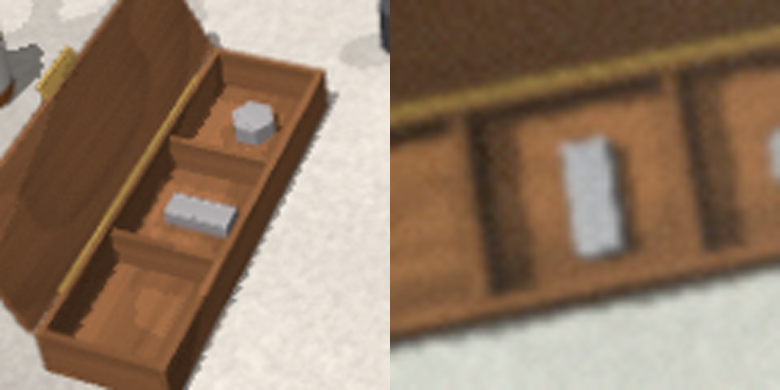

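The bar lies flat in the middle pocket at (593,198) of the right tile. Now pick the puck.

Call:
drive_tool(claw=[42, 42, 42, 42, 42, 42, 42, 42], slide=[[0, 0, -0.05], [0, 0, -0.09], [0, 0, -0.115], [0, 0, -0.13], [0, 0, -0.14], [0, 0, -0.147], [0, 0, -0.151], [0, 0, -0.151]], yaw=[0, 0, 0, 0, 0, 0, 0, 0])

```text
time: 15.98
tool_pos: [0.554, -0.3097, 0.203]
tcp_rot: [3.136, 0.182, 0.001]
wrist_force: [-0.4, 0.5, 0.1]
width: 0.494
grip_force: 0.0
```

Call:
drive_tool(claw=[26, 26, 26, 26, 26, 26], slide=[[0, 0, 0], [0, 0, 0], [0, 0, 0], [0, 0, 0], [0, 0, 0], [0, 0, 0]], yaw=[0, 0, 0, 0, 0, 0], newtons=25)

```text
time: 16.48
tool_pos: [0.5542, -0.3101, 0.2037]
tcp_rot: [3.135, 0.181, 0.002]
wrist_force: [-0.0, -0.1, 6.3]
width: 0.358
grip_force: 25.1
```

Call:
drive_tool(claw=[26, 26, 26, 26, 26], slide=[[0, 0, 0.02], [0, 0, 0.05], [0, 0, 0.11], [0, 0, 0.16], [0, 0, 0.16]], yaw=[0, 0, 0, 0, 0])

```text
time: 16.9
tool_pos: [0.5556, -0.311, 0.2891]
tcp_rot: [3.131, 0.181, 0.012]
wrist_force: [0.2, -1.6, 0.3]
width: 0.36
grip_force: 24.8
```

Call:
drive_tool(claw=[26, 26, 26, 26, 26, 26, 26, 26], slide=[[-0.026, 0.62, 0], [-0.026, 0.62, 0], [-0.026, 0.62, 0], [-0.026, 0.62, 0], [-0.026, 0.62, 0], [-0.026, 0.62, 0], [-0.026, 0.62, 0], [-0.026, 0.62, 0]], yaw=[0.02, 0.02, 0.02, 0.02, 0.02, 0.02, 0.02, 0.02])

```text
time: 17.57
tool_pos: [0.5394, 0.0041, 0.2822]
tcp_rot: [-3.127, -0.283, 0.003]
wrist_force: [0.3, 0.6, -0.9]
width: 0.353
grip_force: 24.9
```

Call:
drive_tool(claw=[26, 26, 26, 26, 26, 26, 26, 26], slide=[[-0.026, 0.62, 0], [-0.026, 0.62, 0], [-0.026, 0.62, 0], [-0.026, 0.62, 0], [-0.026, 0.62, 0], [-0.026, 0.62, 0], [-0.026, 0.62, 0], [-0.026, 0.62, 0]], yaw=[0, 0, 0, 0, 0, 0, 0, 0])

```text
time: 18.23
tool_pos: [0.5267, 0.3144, 0.2825]
tcp_rot: [-3.127, -0.284, 0.0]
wrist_force: [0.7, -0.5, -0.4]
width: 0.356
grip_force: 25.0
```

Call:
drive_tool(claw=[26, 26, 26], slide=[[0, 0, 0], [0, 0, 0], [0, 0, 0]], yaw=[0, 0, 0])

```text
time: 18.48
tool_pos: [0.5273, 0.3095, 0.282]
tcp_rot: [3.128, 0.28, -0.002]
wrist_force: [-1.1, 0.3, -0.5]
width: 0.358
grip_force: 25.0
```

Call:
drive_tool(claw=[26, 26, 26, 26, 26, 26, 26, 26], slide=[[0, 0, -0.07], [0, 0, -0.12], [0, 0, -0.15], [0, 0, -0.165], [0, 0, -0.173], [0, 0, -0.179], [0, 0, -0.182], [0, 0, -0.182]], yaw=[0, 0, 0, 0, 0, 0, 0, 0])

```text
time: 19.15
tool_pos: [0.5283, 0.3102, 0.1926]
tcp_rot: [-3.129, -0.279, -0.002]
wrist_force: [-0.3, 0.3, -0.1]
width: 0.361
grip_force: 25.0
```

Call:
drive_tool(claw=[26, 26, 26, 26, 26, 26, 26, 26], slide=[[0, 0, -0.002], [0, 0, -0.004], [0, 0, -0.006], [0, 0, -0.008], [0, 0, -0.01], [0, 0, -0.012], [0, 0, -0.014], [0, 0, -0.014]], yaw=[0, 0, 0, 0, 0, 0, 0, 0])

```text
time: 19.82
tool_pos: [0.5298, 0.311, 0.1878]
tcp_rot: [-3.127, -0.281, -0.01]
wrist_force: [1.7, -2.6, 9.3]
width: 0.361
grip_force: 26.9
```

Call:
drive_tool(claw=[28, 28, 28, 28, 28], slide=[[0, 0, -0.002], [0, 0, -0.004], [0, 0, -0.005], [0, 0, -0.005], [0, 0, -0.005]], yaw=[0, 0, 0, 0, 0], newtons=20)

```text
time: 20.23
tool_pos: [0.5303, 0.3113, 0.1861]
tcp_rot: [-3.127, -0.28, -0.012]
wrist_force: [2.2, -0.4, 11.8]
width: 0.363
grip_force: 28.5
```

Call:
drive_tool(claw=[33, 35, 38, 42, 45, 45], slide=[[0, 0, 0], [0, 0, 0.002], [0, 0, 0.004], [0, 0, 0.006], [0, 0, 0.006], [0, 0, 0.006]], yaw=[0, 0, 0, 0, 0, 0])

```text
time: 20.73
tool_pos: [0.5274, 0.3102, 0.1848]
tcp_rot: [3.129, 0.28, -0.001]
wrist_force: [0.3, 0.2, 0.2]
width: 0.527
grip_force: 0.0
```

Call:
drive_tool(claw=[45, 45, 45, 45, 45, 45], slide=[[0, 0, 0.03], [0, 0, 0.08], [0, 0, 0.14], [0, 0, 0.2], [0, 0, 0.25], [0, 0, 0.25]], yaw=[0, 0, 0, 0, 0, 0])

```text
time: 21.23
tool_pos: [0.5298, 0.3114, 0.3169]
tcp_rot: [-3.125, -0.28, -0.016]
wrist_force: [1.1, 0.6, 0.4]
width: 0.525
grip_force: 0.0
```

Call:
drive_tool(claw=[20, 5, 0, 0, 0, 0, 0, 0], slide=[[0, 0, 0.07], [0.05, -0.018, 0.07], [0.11, -0.038, 0.07], [0.18, -0.062, 0.07], [0.25, -0.087, 0.07], [0.25, -0.087, 0.07], [0.25, -0.087, 0.07], [0.25, -0.087, 0.07]], yaw=[0, 0, 0, 0, 0, 0, 0, 0])

```text
time: 21.9
tool_pos: [0.6522, 0.2665, 0.3437]
tcp_rot: [3.129, 0.279, -0.004]
wrist_force: [-0.4, -0.2, -1.0]
width: -0.004
grip_force: 0.0
```

```bash
python3 - <<'E'
from h import *
c=cam("side"); d=cam("top"); print(bot.read_state()["tool_pos"])
u,v=map(int,proj(c,(.5426,.2261,.03))); a=cv2.resize(c["color"][v-130:v+60,u-90:u+100,::-1],(390,390))
u,v=map(int,proj(d,(.5276,.3098,.02))); b=cv2.resize(d["color"][v-30:v+30,u-30:u+30,::-1],(390,390),interpolation=cv2.INTER_CUBIC)
cv2.imwrite("pics/p3.png",cv2.convertScaleAbs(np.hstack([a,b]),alpha=1.3))
E
```

```text
[0.65155285 0.26715674 0.34444359]
```

View pics/p3.png

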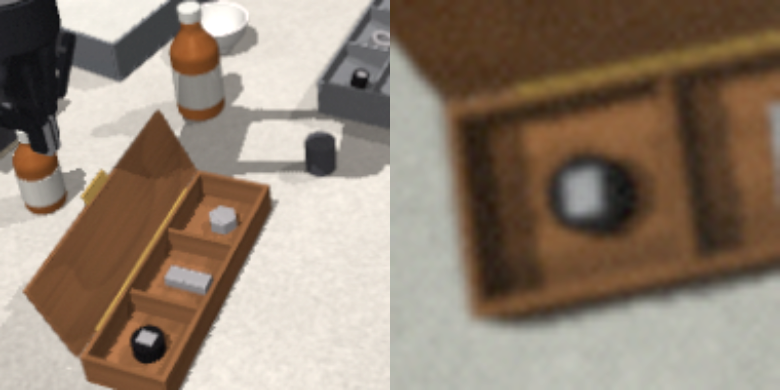

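The puck is flat in the +y pocket, polished face up, at (580,190) of the right tile. The gripper hangs behind the lid. Next: lower the fingers and swing the lid up.

Call:
drive_tool(claw=[0, 0, 0, 0, 0, 0], slide=[[0, 0, -0.04], [0, 0, -0.09], [0, 0, -0.14], [0, 0, -0.17], [0, 0, -0.184], [0, 0, -0.184]], yaw=[0, 0, 0, 0, 0, 0])

```text
time: 22.5
tool_pos: [0.6512, 0.2669, 0.2508]
tcp_rot: [3.128, 0.281, -0.007]
wrist_force: [-0.8, -0.7, -0.5]
width: 0.003
grip_force: 0.0
```

Call:
drive_tool(claw=[0, 0, 0, 0, 0, 0, 0, 0], slide=[[-0.02, -0.0035, 0], [-0.04, -0.007, 0], [-0.06, -0.0105, 0], [-0.08, -0.014, 0], [-0.1, -0.018, 0], [-0.12, -0.021, 0], [-0.14, -0.025, 0], [-0.157, -0.028, 0]], yaw=[0, 0, 0, 0, 0, 0, 0, 0])

```text
time: 23.17
tool_pos: [0.5732, 0.2526, 0.2541]
tcp_rot: [-3.129, -0.28, -0.003]
wrist_force: [1.6, 0.2, 0.2]
width: 0.002
grip_force: 1.0
```

Force of about 1.6 N confirms the lid is moving. Continue down.

Call:
drive_tool(claw=[0, 0, 0, 0, 0, 0, 0, 0], slide=[[-0.015, -0.0027, 0], [-0.03, -0.0053, 0], [-0.05, -0.009, -0.008], [-0.069, -0.0124, -0.016], [-0.079, -0.014, -0.028], [-0.0886, -0.016, -0.04], [-0.094, -0.017, -0.05], [-0.0984, -0.0177, -0.06]], yaw=[0, 0, 0, 0, 0, 0, 0, 0])

```text
time: 23.83
tool_pos: [0.5243, 0.2437, 0.2221]
tcp_rot: [3.129, 0.28, -0.002]
wrist_force: [0.2, 1.2, 0.4]
width: 0.001
grip_force: 0.4
```

Call:
drive_tool(claw=[0, 0, 0, 0, 0, 0, 0, 0], slide=[[-0.002, 0, -0.005], [-0.004, -0.001, -0.01], [-0.004, -0.001, -0.014], [-0.004, -0.001, -0.017], [-0.004, -0.001, -0.02], [-0.004, -0.001, -0.022], [-0.004, -0.001, -0.024], [-0.004, -0.001, -0.024]], yaw=[0, 0, 0, 0, 0, 0, 0, 0])

```text
time: 24.5
tool_pos: [0.523, 0.2435, 0.2151]
tcp_rot: [3.129, 0.28, -0.003]
wrist_force: [-12.1, -5.2, 27.0]
width: 0.001
grip_force: 13.7
```

Call:
drive_tool(claw=[0, 0, 0, 0, 0, 0, 0], slide=[[0, 0, 0.014], [0, 0, 0.04], [0, 0, 0.1], [0, 0, 0.16], [-0.05, -0.1, 0.2], [-0.1, -0.2, 0.25], [-0.1, -0.3, 0.25]], yaw=[0, 0, 0, 0, 0, 0, 0])

```text
time: 25.08
tool_pos: [0.4801, 0.1338, 0.3316]
tcp_rot: [-3.128, -0.284, -0.005]
wrist_force: [0.9, -1.4, -0.5]
width: 0.003
grip_force: 0.0
```

Call:
drive_tool(claw=[0, 0, 0, 0, 0, 0, 0], slide=[[-0.1, -0.4, 0.05], [-0.1, -0.4, 0.05], [-0.1, -0.4, 0.05], [-0.1, -0.4, 0.05], [-0.1, -0.4, 0.05], [-0.1, -0.4, 0.05], [-0.1, -0.4, 0.05]], yaw=[0, 0, 0, 0, 0, 0, 0])

```text
time: 25.67
tool_pos: [0.4304, -0.0684, 0.3548]
tcp_rot: [3.13, 0.271, 0.003]
wrist_force: [0.3, 0.6, -0.5]
width: -0.001
grip_force: 0.0
```

```bash
python3 - <<'E'
from m import *
c=cam("side"); d=cam("top"); P=cloud(d); C=np.array([.5426,.2261]); tc=np.radians(10.2)
L=np.c_[(P[...,:2].reshape(-1,2)-C)@R(tc),P[...,2].reshape(-1)]; k=(abs(L[:,0])<.035)&(abs(L[:,1])<.12)&(L[:,2]<.2); L=L[k]
print("lid plane z=ax+b",np.polyfit(L[:,0],L[:,2],1),bot.read_state()["tool_pos"])
a=cv2.resize(c["color"][:,:,::-1],(400,300)); b=cv2.resize(d["color"][120:300,70:410,::-1],(790,418),interpolation=cv2.INTER_CUBIC)
cv2.imwrite("pics/end.png",cv2.convertScaleAbs(b,alpha=1.2))
E
```

```text
lid plane z=ax+b [0.00075034 0.04177581] [ 0.43074637 -0.06617883  0.35406399]
```

View pics/end.png

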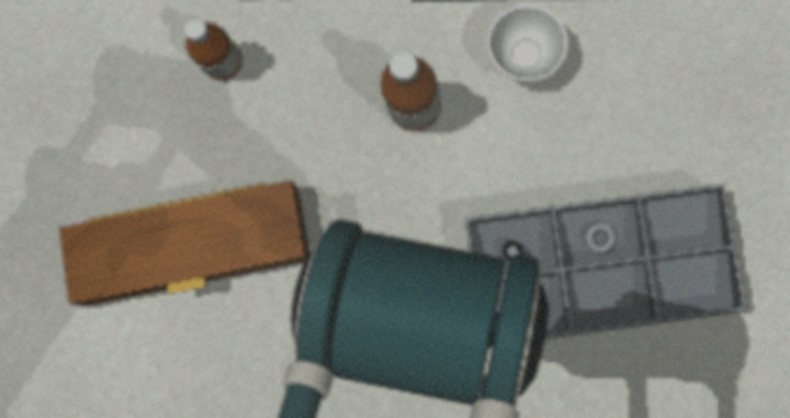

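The lid plane is level at 41.8 mm, so it is fully shut. The bottles and dish are undisturbed, and the small puck (513,248) and collar (600,237) are still in the bin; the arm hides the block, which was never touched.

```bash
python3 -c "
from workcell import bot
print(bot.finish_job())"
```

```text
the job is handed in; nothing more can be done
None
```

The mounted sample (polished face up), hex slug and bar each lie flat in their own pocket of the case, and the lid is fully shut; I handed the job in at about 26 s. The square block and the weight were hidden by the arm in the final picture, but neither was touched.

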